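# Torque the dummy load onto the radio unit's port

### The arm

A 6-joint arm with a two-finger parallel gripper is mounted at the origin on the work surface. World frame = base frame: x ahead of the robot, y to its left, z up, the work surface at z = 0. Lengths are in m, angles in rad, forces in N, time in s.
With the tool pointing down it reaches from about 0.275 to 0.725 m from the base axis. Payload 15.9 kg.
Tool frame: the origin (TCP) lies at the very end of the fingers, on their centre line; the grasp point (between the pads) lies arm.grasp_offset behind it (arm.grasp_offset is the distance from the TCP to the grasp point, in m); z points along the fingers, y is the line along which they close (so a half turn about z gives the same grasp; the last joint's range is limited). The gripper opens to 85 mm and grips with 20 to 120 N. Pads are 22 mm wide; open, the fingers measure 114 mm over their backs; the gripper's body (76 mm by 85 mm) begins 54 mm behind the grasp point. The pads swing forward as they close: fully open they stand 13 mm farther back than shut.
Start: joints at [-1.322, 0.213, -0.034, 1.323, 0, 1.571], TCP at [0.123, -0.485, 0.231] pointing down, gripper open.
Joint ranges: [-2.98, 2.98], [-0.74, 1.72], [-1.14, 1.35], [-2.1, 2.04], [-1.57, 1.44], [-3.14, 3.14]. Speed limits (rad/s): [1.89, 1.89, 2.39, 2.57, 3.14, 3.14].

### API

Orientations are given as a unit quaternion [x, y, z, w].
In Python, from workcell import arm, vision gives the robot as it stands. The module is installed in compiled form; this text tells all that it offers.
- The arm moves only by the tool move_arm, never from a script. Its arguments are lists of equal length, an entry for each row: "fingers": the finger opening in mm, from 0 to 85.4; "travel": the shift along the tool's x, y, z in mm, a list of three; "spin": the turn about the tool's z in rad. In form: {"fingers": [fingers, ...], "travel": [[x, y, z], ...], "spin": [spin, ...]}. A call has 1 to 8 rows; each row shifts and turns the commanded pose from where the row before left it, along the tool's axes as they then stand; what a row does not reach is not made up. A row lasts 1/8 s, in which the tool goes at most 62.5 mm and 10.7 degrees, less where a joint would pass 70% of its speed; a pose out of reach is approached as far as the arm can. A call with a gripper value outside its range is refused whole. The fingers move at their own pace and stop on an object; "newtons" is the grip in N (left out, the last holds). Time passes only in rows, so rows that do not move let the fingers close. It gives the time, the measured TCP pose, the force, the opening and the grip force at its end, in the units of the state.
- arm.read_state(): the state, without advancing time (a new reading comes with each control period).
- vision.snapshot(name): name is "scene" or "top" or "wrist"; returns a dict with "pixels" (480x640x3 uint8, red, green, blue), "K" (3x3 intrinsics, pixels), "rvec" (rotation vector, rad) and "tvec" (3), from world to camera coordinates, as OpenCV has them. Camera axes: x right, y down, z forward; pixel columns grow to the right and rows downward; lengths in m; the calibration is good to about 2 mm. A picture is of the moment at which its call begins. There is no depth.
- arm.hand_in(): hands the job in; it is judged then, once.
The state is a dict: "time_s": time; "qpos": joint angles; "qd": joint speeds; "effort": joint torques, N m; "ee_pos": TCP position; "eef_rot": TCP orientation; "contact_force": force on the tool from outside, world axes, zero at the start; "ft_torque": the same for the moment, N m; "opening": opening from 0.0 (shut) to 1.0 (fully open); "finger_force": force on a finger pad.
Only numpy, scipy, OpenCV 4.12 (cv2) and the standard library are available. Lean on these libraries where they do the work, as an engineer would, in place of code of your own. Each camera call takes 0.05 s, during which the arm holds its last target. There are 200 camera calls.

### The job

One of the radio unit's three ports carries a dummy load whose hex coupling nut is only finger-tight. Take the break-over torque wrench from its foam pad, lower its open jaw gently over that nut and turn it clockwise (seen from above) just until the wrench's joint gives: stop there, neither folding it far over nor easing the nut back again. Then lift the wrench off and lay it back flat along its pad, leaving everything else on the bench where it stands.

Things in the scene. Friction and masses are not known exactly. Their poses are not given: they have to be found in the camera images.
- grip (a point): Torque wrench: steel open-jaw head pinned to a straight black bar handle, 198 mm long, about 0.3 kg, lying flat on the foam pad. This point is the middle of the handle, where to hold it: the bar is 110 mm long, 16 mm wide, 15 mm high, this point half-way up (7.5 mm above the pad). x points along the handle to the jaw, z up.
- jaw (a point): Middle of the wrench's open jaw, half-way through its 10 mm thickness, 121.5 mm along x from the handle's middle, same height. The gap between its parallel prongs is 33.4 mm wide, open at the front (+x), back wall 19 mm behind this point, prongs to 15 mm ahead; head 51 mm wide. x points out of the jaw, in line with the handle while the joint is straight.
- nut_mid (a point): Hex coupling nut, steel, 32 mm across flats, axis upright. This point is on its axis, where the jaw's middle lies when the jaw rests on the collar; the hexagon spans 5 mm below to 7 mm above it, topped by a 2.6 mm cone. x points to a corner (one every 60 degrees): the jaw fits with its x along the nut's x or a multiple of 60 degrees from it.
- jack: The port with the dummy load; fixed. Origin on the port strip's top, 52 mm above the bench, under the nut's axis. A steel collar 38 mm in diameter reaches 10 mm up (the jaw comes to rest on it), then the nut, then the load's dark round body, 25 mm in diameter, up to 49.5 mm above the origin.
- unit: Radio unit: finned aluminium housing 170 x 190 mm, 40 mm high (fins to 52 mm), on a jig plate 210 x 230 mm, 6 mm thick, clamps at both ends up to 66 mm; fixed. Origin under its centre on the bench. A port strip 46 mm deep and 52 mm high runs along its near edge (-x side) with three upward ports at x = -60 mm, y = -56, 0, 56 mm; the housing's near edge is at x = -85 mm.
- cap1: Another port, closed with a round knurled dust cap 32 mm in diameter, top 17.5 mm above the strip; fixed. Origin on the strip.
- cap2: The third port, with a dust cap like the other.
- pad: Grey foam pad on which the wrench lies, 270 x 95 mm, 22 mm high, fixed; origin under its centre on the bench, x along its length. The wrench lies lengthwise on it, the handle's middle some 30 to 45 mm to the -x side.
- spool: Red reel of solder wire, 54 mm in diameter, 34 mm high, to be left alone.
- spanner: Plain flat steel spanner, 170 mm long, to be left alone.
- board: Circuit board, 135 x 200 mm, lying flat, to be left alone.
- flux: White flux bottle, 36 mm in diameter, 85 mm high, to be left alone.
- driver: Screwdriver, 150 mm long, to be left alone.
- tray: Black tray, 100 x 130 mm, 22 mm high, with two spare loads, to be left alone.
- wrench: The torque wrench's handle: same axes as the handle's middle point, origin 7.5 mm below it, on the handle's underside.
- pin (a point): The wrench's joint, 76.5 mm ahead of the handle's middle. A spring holds it straight. At about 0.5 N m in the tightening sense (handle swung clockwise from above; about 4 N at its middle) it gives: it folds on at hardly more force, to a hard stop at 0.45 rad; unloaded, it springs straight. Stiff in the other sense.
- nut: The same nut; origin on its axis 15 mm lower. It turns clockwise with slight drag (about 0.1 N m) for some 0.25 to 0.75 rad, unknown beforehand, until it is hard on its seat (it sinks only about 0.1 mm on the way). The jaw has about 0.08 rad of play on the nut either way.
Not all that is in view belongs to the job. What is shaped like the wrench but purple or yellow is not meant.

How it is judged:
On the way, in this order (a step that is already met when the one before it is completed fails the run):
1. the wrench's jaw is down over the hex nut (horizontal distance between jaw and nut_mid below 0.004 m and z of jaw in the frame of jack between 0.01 and 0.019 m), for 0.2 s.
2. with the jaw down over the nut, the wrench's joint has given (by 0.06 rad or more) (all of step 1 and angle between the x axis of jaw and the x axis of grip, either way round above 0.06 rad), for 0.1 s.
At the end, for the whole second after the job is handed in: The nut is still hard on its seat (not turned back by more than about 0.07 rad); the wrench, its joint straight again, lies flat and at rest lengthwise on the foam pad (handle's middle within 30 mm of the pad's long centre line and 85 mm of its centre, jaw within 45 mm of that line), released (z of nut_mid in the frame of jack below 0.015012 m and z of grip in the frame of pad between 0.024 and 0.035 m and z of jaw in the frame of pad between 0.022 and 0.037 m and x of grip in the frame of pad between -0.085 and 0.085 m and y of grip in the frame of pad between -0.03 and 0.03 m and x of jaw in the frame of pad between -0.15 and 0.15 m and y of jaw in the frame of pad between -0.045 and 0.045 m and angle between grip's own z axis and vertical below 0.1 rad and angle between the x axis of jaw and the x axis of grip, either way round below 0.06 rad and linear speed of wrench below 0.03 m/s); the robot touches nothing.
It fails at once if the wrench's joint is folded past 0.33 rad (over-torque) (angle between the x axis of jaw and the x axis of grip, either way round above 0.33 rad).
It fails at once if the wrench is pressed or knocked against the port's collar or the dummy load with more than 35 N (contact force between wrench and jack above 35 N).
It fails at once if a dust cap is struck with more than 15 N (contact force between anything else and cap1 above 15 N or contact force between anything else and cap2 above 15 N).
It fails at once if a bystander is moved by more than 30 mm (distance of any of spool, spanner, board, flux, driver, tray from where it was at the start of the episode above 0.03 m).
It also fails if it takes over 72 s, if anything falls off the work surface, if the arm or the gripper's body presses on something with over 40 N, if the wrist force passes 120 N, or if a joint passes its speed limit or range.

## Working session

There is one attempt and no reset: what is moved stays moved. The work goes in short steps, Python scripts to look and compute and a tool call to move; the robot and the scene stay as the last step left them, time stands still between calls to the robot, and variables do not carry over. Pictures are saved under pics/ and viewed, at most 10 in all, crops included, and the job is handed in when it is done.

Besides the shell and the picture viewer there is one more tool, called after "Call:" as name([rows], argument=value, ...), one row to a line, values as JSON. move_arm: Moves the arm, as the interface text tells. Its arguments: {"type":"object","properties":{"fingers":{"type":"array","items":{"type":"number"}},"travel":{"type":"array","items":{"type":"array","items":{"type":"number"}}},"spin":{"type":"array","items":{"type":"number"}},"newtons":{"type":"number"}},"required":["fingers","travel","spin"]}

```bash
mkdir -p pics
cat > h.py <<'E'
import numpy as np, cv2
from workcell import arm, vision
def snap(n, f=None):
    s=vision.snapshot(n); s={k:np.array(v) for k,v in s.items()}
    if f: cv2.imwrite(f'pics/{f}.png', cv2.cvtColor(s['pixels'],cv2.COLOR_RGB2BGR))
    return s
def ray(s,u,v,z):
    R=cv2.Rodrigues(s['rvec'].astype(float))[0]; c=-R.T@s['tvec'].ravel()
    d=R.T@np.linalg.inv(s['K'])@np.array([u,v,1.]); return c+d*(z-c[2])/d[2]
def proj(s,p):
    return cv2.projectPoints(np.array([p],float),s['rvec'].astype(float),s['tvec'].astype(float),s['K'].astype(float),None)[0].ravel()
E
python3 - <<'E'
from h import *
for n in('scene','top'):
    s=snap(n,n+'0'); R=cv2.Rodrigues(s['rvec'].astype(float))[0]; print(n,(-R.T@s['tvec'].ravel()).round(3),R[2].round(2),s['K'][0,0])
print(arm.read_state(), arm.grasp_offset)
E
```

```text
scene [ 1.164 -0.361  1.017] [-0.56  0.29 -0.78] 533.4964086977259
top [ 0.203 -0.025  1.482] [ 0.18  0.03 -0.98] 596.8371856810934
{'time_s': 0.1, 'qpos': array([-1.32201623e+00,  2.13312359e-01, -3.49380123e-02,  1.32351773e+00,
        9.59244722e-07,  1.57080320e+00]), 'qd': array([-7.40490065e-04, -1.74519247e-03,  1.67539636e-04,  3.80673524e-04,
        2.36926351e-05, -6.46952833e-04]), 'effort': array([ 1.96662739e-03, -6.87246394e+01,  4.87806129e+01,  1.21848233e-02,
       -7.69241251e-05,  2.04853035e-05]), 'ee_pos': array([ 0.12303978, -0.48432561,  0.2308861 ]), 'eef_rot': array([ 9.92273838e-01,  1.24066089e-01, -5.98094463e-05, -4.82191628e-04]), 'contact_force': array([ 0.66811922,  0.01817639, -0.02437936]), 'ft_torque': array([ 0.00037923,  0.01661232, -0.01512377]), 'finger_force': 0.0, 'opening': 0.999572448819841} 0.0187
```

View pics/top0.png

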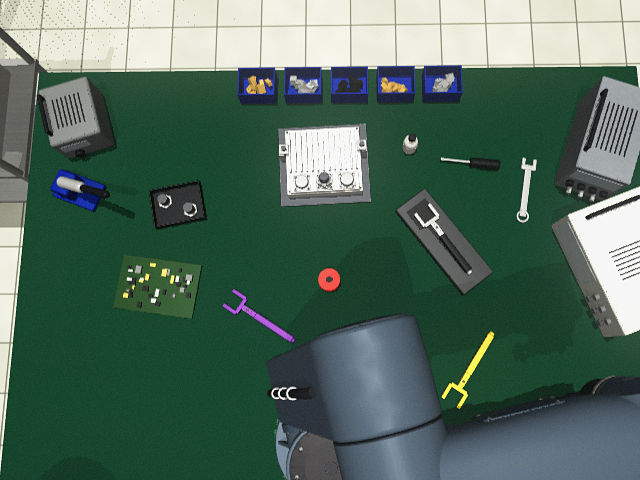

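View pics/scene0.png

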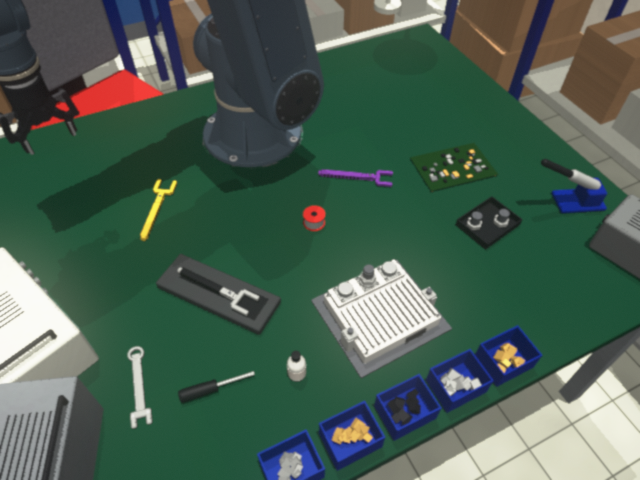

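The top view shows the wrench on its pad (jaw about (427,213), handle end about (469,271)). The dummy load is on the middle port at about (323,178), with caps at (302,181) and (347,180).

Run:
```python
from h import *
s=snap('top'); p=s['pixels']
c=np.hstack([cv2.resize(p[185:300,390:500],None,fx=3.6,fy=5.2*0.69,interpolation=2),cv2.resize(p[120:210,275:375],None,fx=4,fy=4.6*0.87*1.034*0+4*1.0348,interpolation=2)[:413]]) if 0 else None
a=cv2.resize(p[185:295,390:500],(396,396),interpolation=2); b=cv2.resize(p[120:219,275:374],(396,396),interpolation=2)
cv2.imwrite('pics/c1.png',cv2.cvtColor(np.hstack([a,b]),4))
hsv=cv2.cvtColor(p,cv2.COLOR_RGB2HSV)
g=p.max(2); sub=np.zeros_like(g); sub[185:300,390:500]=1
for nm,m,z in(('pad',(hsv[...,1]<70)&(g>30),.022),('dark',(g<32)&(hsv[...,1]<90),.037),('bright',(g>120)&(hsv[...,1]<70),.035)):
    k=(m&(sub>0)).astype(np.uint8)
    cs=max(cv2.findContours(k,0,2)[0],key=cv2.contourArea); r=cv2.minAreaRect(cs)
    print(nm,r,[ray(s,*q,z)[:2].round(4).tolist() for q in cv2.boxPoints(r)],ray(s,*r[0],z).round(4))
for u,v,z in((323,178,.1),(302,181,.0695),(347,180,.0695)): print(ray(s,u,v,z).round(4))
```

```text
pad ((443.4281921386719, 240.96783447265625), (109.83158874511719, 38.41643142700195), 50.710594177246094) [[0.5575, -0.1484], [0.6203, -0.2244], [0.4036, -0.3882], [0.3441, -0.3134]] [ 0.4797 -0.2697  0.022 ]
dark ((428.817138671875, 252.64634704589844), (106.04198455810547, 1.4055633544921875), 51.34019470214844) [[0.5512, -0.1505], [0.5534, -0.1532], [0.3475, -0.3086], [0.3454, -0.3059]] [ 0.4479 -0.2307  0.037 ]
bright ((431.48004150390625, 221.1400146484375), (33.20000076293945, 20.200000762939453), 53.13010025024414) [[0.5458, -0.1958], [0.5765, -0.2366], [0.5088, -0.2836], [0.4785, -0.2429]] [ 0.5272 -0.2398  0.035 ]
[0.6201 0.0266 0.1   ]
[0.622  0.0794 0.0695]
[ 0.6238 -0.0312  0.0695]
```

View pics/c1.png

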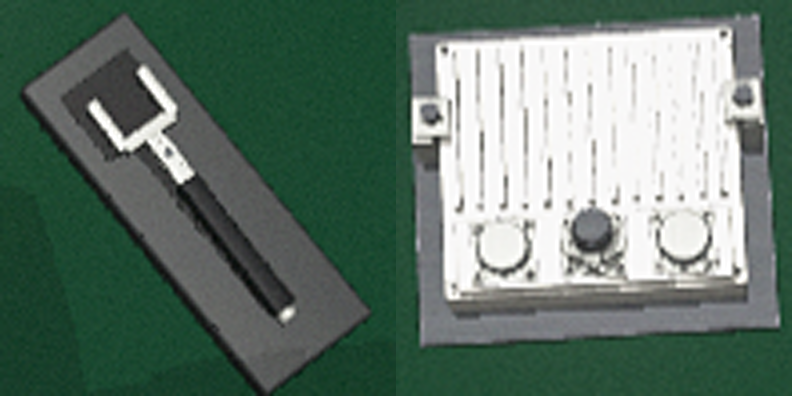

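The enlarged view shows the handle from (440,236) to (469,271) and the jaw mouth at about (428,212). The load top is at about (324,177.5). Next I move above the handle.

```bash
cat >> h.py <<'E'
from scipy.spatial.transform import Rotation as Ro
def st():
    t=arm.read_state(); R=Ro.from_quat(t['eef_rot']).as_matrix(); return t,t['ee_pos'],R,np.arctan2(R[1,0],R[0,0])
def go(p,yaw=None):
    t,e,R,y=st(); print('t',round(t['time_s'],2),'ee',e.round(4),'yaw',round(y,4),'F',t['contact_force'].round(2),'T',t['ft_torque'].round(2))
    print('travel',(R.T@(np.array(p)-e)*1000).round(1),'spin',None if yaw is None else round(y-yaw,3))
E
python3 - <<'E'
from h import *
s=snap('top')
a=ray(s,440.5,236.4,.037);b=ray(s,468.6,270.5,.037);j=ray(s,428,212,.035)
print(a,b,j); m=(a+b)/2; d=j-b; y=np.arctan2(d[1],d[0]); print('mid',m,'yaw',y, j[:2]-121.5e-3*np.array([np.cos(y),np.sin(y)]))
go([m[0],m[1],.16],.658)
E
```

```text
[ 0.48828791 -0.26042825  0.037     ] [ 0.40365911 -0.32558048  0.037     ] [ 0.55048927 -0.23190412  0.035     ]
mid [ 0.44597351 -0.29300436  0.037     ] yaw 0.5678868342994381 [ 0.44805998 -0.29725311]
t 0.2 ee [ 0.1231 -0.4844  0.231 ] yaw 0.2488 F [ 0.74 -0.62 -0.05] T [ 0.07 -0.01  0.01]
travel [ 360.1 -106.    71.1] spin -0.409
```

Call:
move_arm([
  [51.4,-15.1,10],
  [51.4,-15.1,10],
  [51.4,-15.1,10],
  [51.4,-15.1,10],
  [51.4,-15.1,10],
  [51.4,-15.1,10],
  [51.4,-15.1,10],
  [0,0,0],
], fingers=[85,85,85,85,85,85,85,85], spin=[0,0,0,0,0,0,-0.175,-0.175], newtons=60)

```text
time_s: 1.2
ee_pos: [0.4479, -0.2913, 0.1601]
eef_rot: [0.954, 0.3, -0.0, -0.001]
contact_force: [-0.0, 0.8, 0.2]
opening: 0.997
finger_force: 0.0
```

Run:
```python
from h import *
s=snap('wrist','w1'); t,e,R,y=st(); print(e,y,t['time_s'],t['contact_force'])
Rc=cv2.Rodrigues(s['rvec'].astype(float))[0]; c=-Rc.T@s['tvec'].ravel(); print('cam in tool',R.T@(c-e),'axes',(R.T@Rc.T).round(2),s['K'][0])
```

```text
[ 0.44682104 -0.29218255  0.16049957] 0.6166499197020874 1.25 [-0.64777983 -0.62729113 -0.44406804]
cam in tool [ 0.07004658 -0.00080103 -0.14322701] axes [[-0.01 -0.96 -0.27]
 [ 1.   -0.01 -0.  ]
 [ 0.   -0.27  0.96]] [430.45471472   0.         320.37117628]
```

View pics/w1.png

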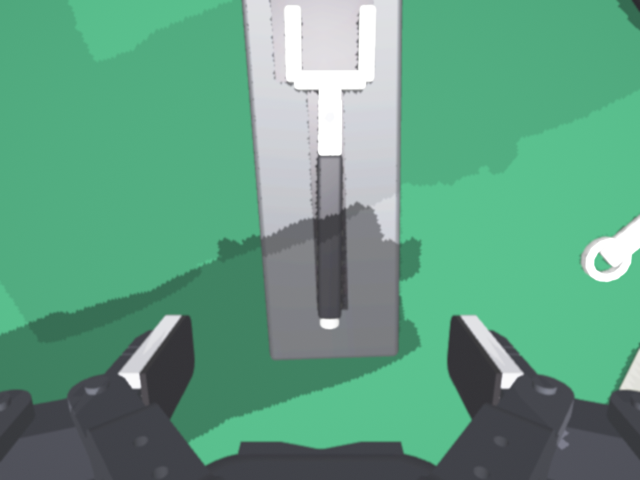

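The wrist view shows the handle upright in the image from (330,155) to (330,318), with the jaw at the top (292–369, 5–85).

Run:
```python
from h import *
s=snap('wrist')
a=ray(s,330,155,.037);b=ray(s,330,318,.037);print(a,b,np.hypot(*(a-b)[:2]),np.arctan2(*(a-b)[1::-1]))
jl=ray(s,288,85,.0345);jr=ray(s,374,85,.0345);jm=(jl+jr)/2;print('head back',jl,jr,np.hypot(*(jl-jr)[:2]),np.arctan2(*(jm-b)[1::-1]))
m=(a+b)/2; go([m[0],m[1],.025])
for p in ([245,0],[272,358],[401,0],[397,355]): print(ray(s,*p,.022).round(4))
```

```text
[ 0.49117406 -0.26611647  0.037     ] [ 0.40330405 -0.32900563  0.037     ] 0.10805639723141656 0.621189824382488
head back [ 0.50963264 -0.22258256  0.0345    ] [ 0.53882043 -0.26390267  0.0345    ] 0.05058931248155448 0.6169001750208355
t 1.3 ee [ 0.4461 -0.2929  0.1608] yaw 0.6029 F [ 0.42 -0.2  -0.2 ] T [ 0.03 -0.01  0.03]
travel [ -1.7   4.6 135.8] spin None
[ 0.5342 -0.1744  0.022 ]
[ 0.3471 -0.3172  0.022 ]
[ 0.5869 -0.2491  0.022 ]
[ 0.4021 -0.3907  0.022 ]
```

Call:
move_arm([
  [-1.7,4.6,30],
  [0,0,40],
  [0,0,35],
  [0,0,15],
  [0,0,0],
  [0,0,0],
], fingers=[85,85,85,85,85,50], spin=[-0.015,0,0,0,0,0])

```text
time_s: 2.05
ee_pos: [0.4477, -0.2989, 0.0427]
eef_rot: [0.953, 0.302, 0.001, 0.001]
contact_force: [0.2, 0.2, 0.4]
opening: 0.81
finger_force: 0.0
```

Run:
```python
from h import *
s=snap('wrist','w2'); p=s['pixels']; go([0.4472,-0.2976,.025])
```

```text
t 2.1 ee [ 0.4478 -0.2989  0.0427] yaw 0.6129 F [ 0.01  0.49 -0.16] T [-0.03 -0.03  0.01]
travel [ 0.3 -1.5 17.7] spin None
```

View pics/w2.png

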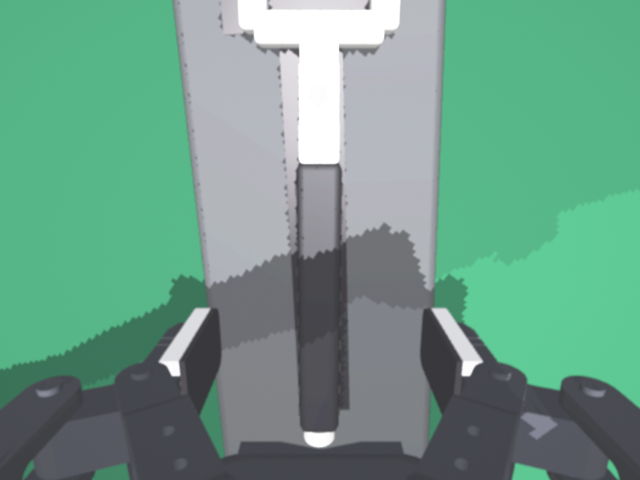

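The handle is centred between the fingers (x≈320), so I go down and grip.

Call:
move_arm([
  [0,0,12],
  [0,0,5.5],
  [0,0,0],
  [0,0,0],
  [0,0,0],
  [0,0,0],
  [0,0,0],
  [0,0,0],
], fingers=[50,50,30,0,0,0,0,0], spin=[0,0,0,0,0,0,0,0], newtons=80)

```text
time_s: 3.1
ee_pos: [0.4471, -0.2984, 0.0242]
eef_rot: [0.953, 0.302, 0.0, 0.0]
contact_force: [-2.0, 1.3, 6.5]
opening: 0.16
finger_force: 79.0
```

Call:
move_arm([
  [0,0,-10],
  [0,0,-30],
  [0,0,-50],
  [0,0,-50],
  [0,0,-36],
], fingers=[0,0,0,0,0], spin=[0,0,0,0,0])

```text
time_s: 3.72
ee_pos: [0.4471, -0.2984, 0.2026]
eef_rot: [0.953, 0.302, 0.001, 0.001]
contact_force: [0.1, -0.9, -4.0]
opening: 0.156
finger_force: 78.8
```

Call:
move_arm([
  [20,-7,0],
  [40,-15,0],
  [45,-17,0],
  [45,-17,0],
  [45,-17,0],
  [40,-16,0],
  [20,-8,0],
  [0,0,0],
], fingers=[0,0,0,0,0,0,0,0], spin=[0,0,0,0,0,0,0,0])

```text
time_s: 4.72
ee_pos: [0.5999, -0.0712, 0.1997]
eef_rot: [0.953, 0.303, -0.0, -0.0]
contact_force: [0.2, 0.2, -4.8]
opening: 0.162
finger_force: 78.7
```

Call:
move_arm([
  [0,0,0],
  [0,0,0],
], fingers=[0,0], spin=[0,0])

```text
time_s: 4.97
ee_pos: [0.5991, -0.0731, 0.2]
eef_rot: [0.953, 0.301, -0.0, 0.0]
contact_force: [0.4, -0.1, -4.2]
opening: 0.16
finger_force: 78.7
```

Run:
```python
from h import *
s=snap('wrist','w3'); go([.603,-.073,.2],.6)
np.savez('w3.npz',**s,ee=st()[1],R=st()[2])
```

```text
t 5.03 ee [ 0.5992 -0.073   0.2   ] yaw 0.6126 F [ 0.91 -0.17 -3.73] T [ 0.02  0.03 -0.01]
travel [3.1 2.2 0. ] spin 0.013
```

View pics/w3.png

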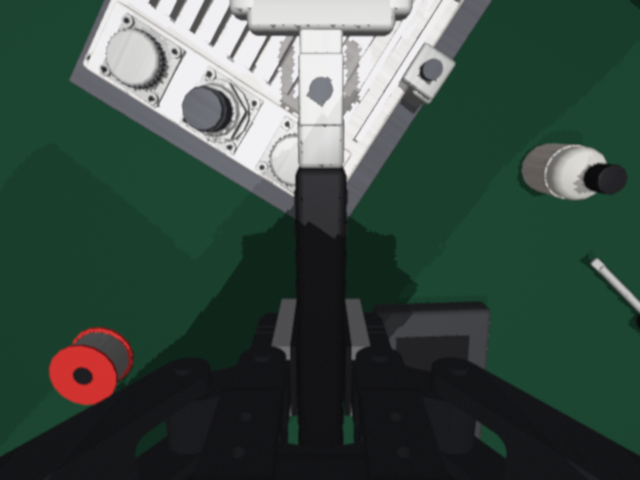

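The wrist view shows the load top at (204,108) with the hex nut just to its right, around (226,112). I enlarge that.

Run:
```python
from h import *
s=dict(np.load('w3.npz')); p=s['pixels']
c=cv2.resize(p[60:160,165:285],(720,600),interpolation=cv2.INTER_CUBIC); cv2.imwrite('pics/c3.png',cv2.cvtColor(c,4))
print(ray(s,204,108,.1015))
# head edges, handle edges
g=p.max(2)
for v in(20,60,100,140,200,240): print(v,g[v,225:420:3].tolist() if v==20 else g[v,285:360:2].tolist())
```

```text
[0.62615755 0.0235794  0.1015    ]
20 [83, 179, 242, 242, 237, 185, 161, 147, 177, 222, 228, 228, 228, 228, 228, 228, 228, 227, 228, 227, 227, 227, 227, 228, 228, 228, 228, 228, 228, 228, 228, 228, 228, 228, 228, 228, 228, 228, 228, 228, 228, 228, 228, 228, 228, 228, 228, 228, 228, 229, 228, 228, 228, 228, 229, 217, 159, 123, 133, 167, 236, 242, 237, 238, 240]
60 [154, 174, 173, 172, 194, 240, 230, 190, 236, 240, 241, 241, 241, 241, 241, 241, 241, 241, 241, 241, 241, 242, 243, 243, 243, 243, 243, 243, 226, 179, 204, 169, 163, 169, 175, 175, 174, 193]
100 [172, 173, 174, 173, 171, 170, 161, 170, 226, 238, 239, 240, 239, 222, 170, 137, 136, 136, 134, 131, 144, 194, 234, 242, 241, 242, 240, 231, 194, 132, 138, 139, 138, 135, 130, 142, 146, 174]
140 [232, 239, 240, 241, 241, 239, 203, 160, 176, 220, 215, 216, 218, 218, 219, 219, 219, 219, 220, 221, 221, 222, 220, 219, 217, 215, 211, 186, 155, 147, 232, 239, 237, 231, 177, 156, 215, 239]
200 [103, 104, 105, 104, 89, 37, 26, 34, 34, 48, 55, 55, 55, 54, 55, 55, 55, 56, 55, 55, 56, 55, 54, 55, 55, 55, 55, 45, 38, 29, 26, 60, 100, 103, 102, 101, 100, 79]
240 [38, 37, 37, 37, 37, 31, 16, 17, 19, 22, 21, 21, 20, 21, 21, 22, 20, 22, 21, 21, 20, 21, 22, 20, 21, 21, 22, 18, 18, 18, 24, 36, 38, 36, 38, 38, 36, 38]
```

View pics/c3.png

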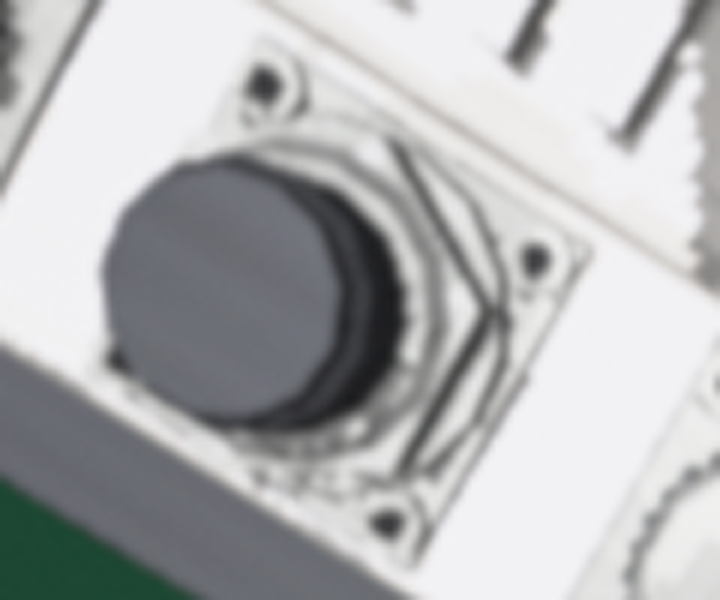

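Run:
```python
from h import *
s=dict(np.load('w3.npz')); R=s['R'];e=s['ee'];y=np.arctan2(R[1,0],R[0,0]);print('yaw',y)
q=lambda u,v:(165+u/6,60+v/6)
for z in(.074,.066):
    C,A,B=[ray(s,*q(*k),z)[:2] for k in((490,312),(393,138),(400,475))]
    f=lambda a,b:(np.linalg.norm(b-a)*1e3, np.arctan2(*(b-a)[::-1]))
    print(z,f(C,A),f(C,B),f(A,B))
    # centre: A+B-C for a hexagon
    print('centre',A+B-C,(R.T@np.r_[A+B-C-e[:2],0])*1e3)
for k,z in(((221,290),.1015),):
    c=ray(s,*q(*k),z); print('load top centre',c,R.T@(c-e)*1e3)
# wrench lateral in tool frame at held height z=e+.005
for v,(l,r),dz in((20,(250,391),.010),(100,(300,342),.010),(240,(297,346),.0125),(85+0,(300,342),.010)):
    a,b=ray(s,l,v,e[2]+dz),ray(s,r,v,e[2]+dz);print(v,(R.T@((a+b)/2-e)*1e3).round(2),np.linalg.norm(a-b))
# head back edge & handle front edge
for v,dz in((32,.010),(30,.010),(168,.0125)): print(v,(R.T@(ray(s,321,v,e[2]+dz)-e)*1e3).round(2))
```

```text
yaw 0.6125949195385618
0.074 (np.float64(18.47046855687093), np.float64(1.1041001849476837)) (np.float64(18.591301344643), np.float64(-3.089164298372857)) (np.float64(32.054955167692825), np.float64(-2.565220458606855))
centre [0.62534698 0.0234112 ] [ 7.68173450e+01 -6.38697756e+01 -8.57400253e-03]
0.066 (np.float64(19.01847265679718), np.float64(1.1041001849476835)) (np.float64(19.14289045720176), np.float64(-3.089164298372857)) (np.float64(33.006000172358576), np.float64(-2.5652204586068557))
centre [0.62447931 0.02507229] [ 7.70625627e+01 -6.57277176e+01 -8.82996488e-03]
load top centre [0.62534513 0.0244429  0.1015    ] [ 77.4087263  -64.72855109  98.4997151 ]
20 [ 97.01  -1.15 -10.  ] 0.0395905671448859
100 [ 75.72  -1.03 -10.  ] 0.01235758048883143
240 [ 33.77  -0.93 -12.5 ] 0.015441279554287304
85 [ 79.86  -1.03 -10.  ] 0.012247628070782687
32 [ 93.94  -1.01 -10.  ]
30 [ 94.45  -1.01 -10.  ]
168 [ 56.19  -1.06 -12.5 ]
```

Call:
move_arm([
  [-11,-25,0],
  [-11,-25,0],
  [0,0,0],
  [0,0,0],
  [0,0,0],
  [0,0,0],
  [0,0,0],
], fingers=[0,0,0,0,0,0,0], spin=[0,0,0.186,0.186,0.186,0,0])

```text
time_s: 5.9
ee_pos: [0.5527, -0.0442, 0.1999]
eef_rot: [1.0, 0.03, 0.0, -0.0]
contact_force: [-0.8, -0.4, -3.3]
opening: 0.157
finger_force: 79.1
```

Run:
```python
from h import *
s=snap('wrist'); go([.5525,-.0451,.2],.055); t=st()[0]; print(t['qpos'].round(2))
np.savez('w4.npz',**s,ee=st()[1],R=st()[2])
u,v=proj(s,[.6259,.023,.08]);print(u,v); u0,v0=int(u)-60,max(0,int(v)-50); print(u0,v0)
c=cv2.resize(s['pixels'][v0:v0+100,u0:u0+120],(720,600),interpolation=cv2.INTER_CUBIC); cv2.imwrite('pics/c4.png',cv2.cvtColor(c,4))
```

```text
t 5.95 ee [ 0.5527 -0.0441  0.1998] yaw 0.0592 F [ 0.21 -0.16 -3.92] T [ 0.03  0.02 -0.01]
travel [-0.3  0.9 -0.2] spin 0.004
[-0.08  0.33  0.05  1.28  0.    3.  ]
214.51485094741065 109.40455765335284
154 59
```

View pics/c4.png

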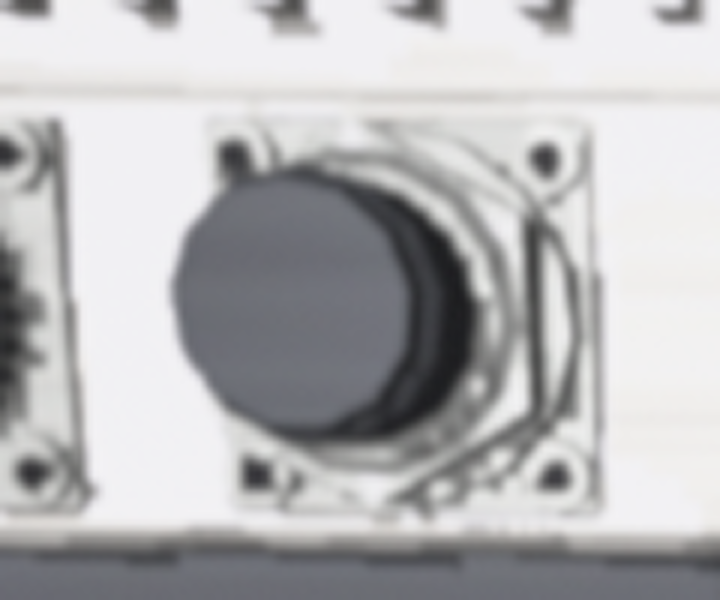

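The enlarged view shows the load top centred at crop (292,305). The nut's right flat runs from about (535,215) to (540,410), and a lower edge goes to (395,500). q6 is at 3.0 here, which is too close to its limit for a clockwise turn. I will therefore start from jaw yaw 1.10 rad instead.

Run:
```python
from h import *
A=[];B=[]
for f,o,tops,cor in(('w3',(165,60),(221,290),((490,312),(393,138),(400,475))),('w4',(154,59),(292,305),((541,412),(533,212),(392,500)))):
    s=dict(np.load(f+'.npz'));R=s['R'];e=s['ee'];y=np.arctan2(R[1,0],R[0,0])
    q=lambda k:(o[0]+k[0]/6,o[1]+k[1]/6)
    P=[ray(s,*q(k),.074)[:2] for k in cor]; h=P[1]+P[2]-P[0]; l=ray(s,*q(tops),.1015)[:2]
    print(f,y,[(np.linalg.norm(p-P[0])*1e3,np.arctan2(*(p-P[0])[::-1])%(np.pi/3)) for p in P[1:]],h,l)
    m=(h+l)/2
    A.append(np.c_[np.eye(2),-R[:2,:2]]);B.append(m)
X=np.linalg.solve(np.vstack(A),np.r_[B[0],B[1]]);print('nut',X[:2],'b tool mm',X[2:]*1e3)
s=dict(np.load('w4.npz'));R=s['R'];e=s['ee'];p=s['pixels'].max(2)
print(p[20,225:420:3].tolist());print(p[140,280:360:2].tolist());print(p[140:190:2,310].tolist(),p[16:60:2,321].tolist())
```

```text
w3 0.6125949195385618 [(np.float64(18.47046855687093), np.float64(0.05690263375108606)), (np.float64(18.591301344643), np.float64(0.05242835521693601))] [0.62534698 0.0234112 ] [0.62534513 0.0244429 ]
w4 0.05915961634538658 [(np.float64(18.998504731023083), np.float64(0.051642600554927795)), (np.float64(17.755882459964663), np.float64(0.0405624945526033))] [0.62601716 0.02262839] [0.62487085 0.02427484]
nut [0.624558  0.0235169] b tool mm [-0.88059167 -0.11755437]
[178, 241, 242, 242, 240, 206, 161, 74, 154, 204, 216, 216, 217, 216, 215, 215, 215, 215, 215, 214, 213, 213, 213, 213, 212, 212, 211, 211, 211, 210, 211, 210, 210, 209, 209, 209, 208, 208, 207, 207, 206, 206, 205, 206, 205, 205, 205, 204, 203, 203, 204, 204, 203, 203, 203, 192, 149, 69, 62, 62, 62, 62, 62, 62, 63]
[214, 148, 102, 170, 213, 208, 217, 218, 214, 149, 165, 198, 219, 220, 221, 220, 220, 220, 219, 218, 218, 218, 219, 218, 218, 216, 212, 209, 207, 201, 182, 145, 183, 242, 242, 242, 236, 177, 94, 62]
[220, 220, 220, 220, 219, 219, 218, 218, 216, 215, 213, 207, 181, 141, 62, 34, 44, 51, 57, 59, 59, 58, 58, 58, 58] [205, 207, 210, 208, 187, 158, 135, 192, 223, 224, 225, 224, 224, 225, 224, 225, 225, 225, 193, 197, 227, 228]
```

Call:
move_arm([
  [-18,-29,0],
  [0,0,0],
  [0,0,0],
  [0,0,0],
  [0,0,0],
  [0,0,0],
  [0,0,0],
  [0,0,0],
], fingers=[0,0,0,0,0,0,0,0], spin=[0,-0.1735,-0.1735,-0.1735,-0.1735,-0.1735,-0.1735,0])

```text
time_s: 6.95
ee_pos: [0.5332, -0.0161, 0.1998]
eef_rot: [0.853, 0.522, 0.0, 0.0]
contact_force: [0.6, -0.6, -3.6]
opening: 0.16
finger_force: 79.2
```

Call:
move_arm([
  [0,0,0],
], fingers=[0], spin=[0])

```text
time_s: 7.08
ee_pos: [0.5332, -0.016, 0.1998]
eef_rot: [0.854, 0.52, -0.0, 0.0]
contact_force: [0.1, -0.2, -2.7]
opening: 0.154
finger_force: 79.2
```

Run:
```python
from h import *
s=snap('wrist'); go([.533,-.016,.2],1.1); t=st()[0]; print(t['qpos'].round(2))
np.savez('w5.npz',**s,ee=st()[1],R=st()[2])
u,v=proj(s,[.625,.0236,.08]);print(u,v); u0,v0=int(u)-60,max(0,int(v)-50); print(u0,v0)
c=cv2.resize(s['pixels'][v0:v0+100,u0:u0+120],(720,600),interpolation=cv2.INTER_CUBIC); cv2.imwrite('pics/c5.png',cv2.cvtColor(c,4))
```

```text
t 7.12 ee [ 0.5332 -0.016   0.1998] yaw 1.0942 F [-0.53 -0.71 -4.18] T [-0.05  0.01 -0.  ]
travel [-0.1 -0.2 -0.2] spin -0.006
[-0.03  0.29 -0.01  1.27 -0.    2.02]
430.95595594766155 110.80407851056805
370 60
```

View pics/c5.png

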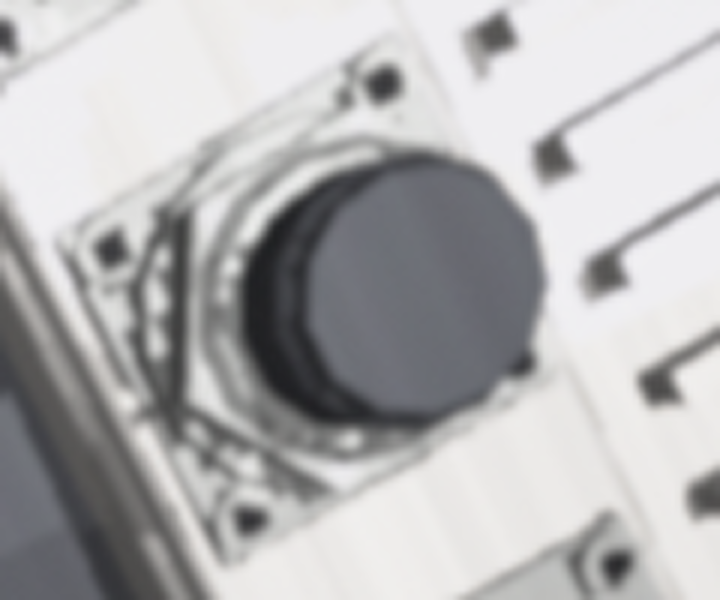

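The load top is at crop (424,287). The nut's left flat runs (182,205) to (178,405), then to (322,492), so the jaw is already parallel to a flat.

Run:
```python
from h import *
s=dict(np.load('w5.npz'));R=s['R'];e=s['ee'];y=np.arctan2(R[1,0],R[0,0]);o=(370,60)
q=lambda k:(o[0]+k[0]/6,o[1]+k[1]/6)
P=[ray(s,*q(k),.074)[:2] for k in((178,405),(182,205),(322,492))]; h=P[1]+P[2]-P[0]; l=ray(s,*q((424,287)),.1015)[:2]
print([(np.linalg.norm(p-P[0])*1e3,np.arctan2(*(p-P[0])[::-1])%(np.pi/3)) for p in P[1:]],h,l)
T=lambda p:(R[:2,:2].T@(p-e[:2])*1e3).round(2)
print('hex',T(h),'load',T(l),'avg3 nut',T(np.array([.6250,.0236])))
p=s['pixels'].max(2)
print(p[20,240:270].tolist(),p[20,375:405].tolist());print(p[210,285:310].tolist(),p[210,335:360].tolist())
```

```text
[(np.float64(18.997394910642488), np.float64(0.07426982487039213)), (np.float64(17.267755280428766), np.float64(0.053744545900572094))] [0.62348612 0.02558729] [0.62523776 0.02443214]
hex [78.38 61.14] load [78.15 63.22] avg3 nut [77.3  63.39]
[65, 63, 64, 63, 63, 66, 87, 124, 155, 175, 189, 204, 216, 220, 221, 221, 222, 221, 221, 221, 222, 222, 222, 222, 222, 222, 221, 222, 222, 222] [230, 230, 230, 230, 231, 230, 231, 230, 230, 230, 230, 231, 231, 230, 226, 217, 198, 177, 155, 138, 139, 149, 151, 152, 151, 153, 167, 190, 213, 226]
[37, 36, 37, 37, 36, 37, 36, 37, 36, 33, 28, 23, 27, 33, 38, 42, 42, 44, 52, 56, 57, 58, 57, 58, 58] [61, 60, 58, 54, 49, 44, 39, 35, 28, 25, 28, 44, 57, 62, 62, 62, 62, 62, 62, 62, 62, 62, 62, 62, 61]
```

Run:
```python
from h import *
A=[];B=[]
for f,o,k in(('w3',(165,60),(221,290)),('w4',(154,59),(292,305)),('w5',(370,60),(424,287))):
    s=dict(np.load(f+'.npz'));R=s['R']
    B.append(ray(s,o[0]+k[0]/6,o[1]+k[1]/6,.1015)[:2]);A.append(np.c_[np.eye(2),-R[:2,:2]])
X=np.linalg.lstsq(np.vstack(A),np.hstack(B),rcond=None)[0];print(X*1e3)
n=X[:2];d=np.array([np.cos(1.1),np.sin(1.1)])
go([*(n-.1236*d),.14],1.1)
```

```text
[ 6.24955544e+02  2.47094741e+01  2.05808983e-02 -4.16321850e-01]
t 7.12 ee [ 0.5332 -0.016   0.1998] yaw 1.0942 F [-0.53 -0.71 -4.18] T [-0.05  0.01 -0.  ]
travel [-45.3  63.6  59.8] spin -0.006
```

Call:
move_arm([
  [-20,30,0],
  [-25.3,33.6,0],
  [0,0,40],
  [0,0,40],
  [0,0,30],
  [0,0,8],
], fingers=[0,0,0,0,0,0], spin=[0,-0.007,0,0,0,0])

```text
time_s: 7.88
ee_pos: [0.568, -0.0852, 0.0802]
eef_rot: [0.852, 0.524, -0.001, -0.001]
contact_force: [-0.2, 0.4, -2.6]
opening: 0.161
finger_force: 79.4
```

Call:
move_arm([
  [0,0,0],
  [0,0,0],
], fingers=[0,0], spin=[0,0])

```text
time_s: 8.12
ee_pos: [0.57, -0.0854, 0.0832]
eef_rot: [0.852, 0.524, 0.001, 0.001]
contact_force: [0.1, 0.0, -3.0]
opening: 0.161
finger_force: 79.4
```

Run:
```python
from h import *
n=np.array([.62496,.0247]);d=np.array([np.cos(1.1),np.sin(1.1)])
go([*(n-.1236*d),.0617],1.1)
s=snap('top');t=snap('scene')
def crop(s,p,w):
    u,v=proj(s,p).astype(int);print(u,v);return cv2.resize(s['pixels'][v-w:v+w,u-w:u+w],(390,390),interpolation=cv2.INTER_CUBIC)
P=[.61,0,.08]
cv2.imwrite('pics/c6.png',cv2.cvtColor(np.hstack([crop(s,P,28),crop(t,P,40)]),4))
```

```text
t 8.12 ee [ 0.57   -0.0854  0.0832] yaw 1.1035 F [ 0.1   0.   -3.02] T [-0.05  0.02  0.01]
travel [-0.5 -1.  21.5] spin 0.003
334 184
354 272
```

View pics/c6.png

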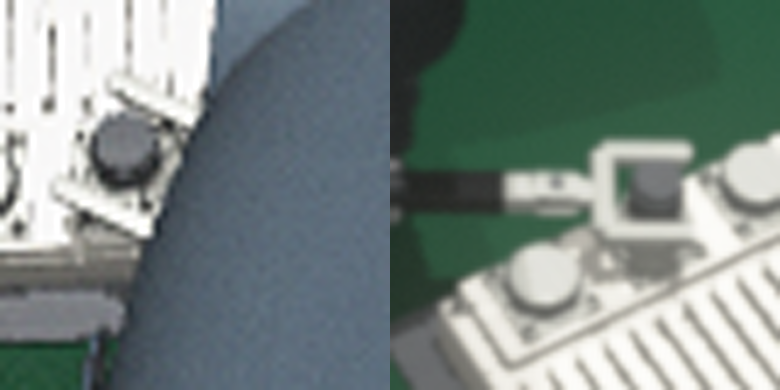

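Both jaw prongs straddle the load (left crop load at (125,147), right crop at (657,188)). I correct by 1 mm and lower slowly.

Call:
move_arm([
  [-0.5,-1,2],
  [0,0,2],
  [0,0,2],
  [0,0,2],
  [0,0,0],
], fingers=[0,0,0,0,0], spin=[0,0,0,0,0])

```text
time_s: 8.85
ee_pos: [0.5681, -0.0853, 0.0738]
eef_rot: [0.852, 0.524, 0.0, 0.0]
contact_force: [1.0, 0.6, -1.9]
opening: 0.157
finger_force: 79.7
```

Run:
```python
from h import *
n=np.array([.62496,.0247]);d=np.array([np.cos(1.1),np.sin(1.1)])
go([*(n-.1236*d),.0625],1.1)
```

```text
t 8.85 ee [ 0.5681 -0.0853  0.0738] yaw 1.1037 F [ 1.05  0.59 -1.87] T [ 0.01 -0.29 -0.12]
travel [ 0.2  0.7 11.3] spin 0.004
```

Call:
move_arm([
  [0,0.7,0],
  [0,0,1.5],
  [0,0,1.5],
  [0,0,0],
], fingers=[0,0,0,0], spin=[0,0,0,0])

```text
time_s: 9.35
ee_pos: [0.5688, -0.0857, 0.0709]
eef_rot: [0.852, 0.524, 0.0, 0.0]
contact_force: [-0.3, -0.7, 1.0]
opening: 0.16
finger_force: 80.1
```

Run:
```python
from h import *
n=np.array([.62496,.0247]);d=np.array([np.cos(1.1),np.sin(1.1)])
go([*(n-.1236*d),.0625],1.1)
```

```text
t 9.35 ee [ 0.5688 -0.0857  0.0709] yaw 1.1037 F [-0.26 -0.72  1.  ] T [ 0.17 -0.32 -0.09]
travel [0.2 0.  8.4] spin 0.004
```

Call:
move_arm([
  [0,0.6,0],
  [0,0,0],
  [0,0,0],
], fingers=[0,0,0], spin=[0,0,0])

```text
time_s: 9.72
ee_pos: [0.5692, -0.0859, 0.0708]
eef_rot: [0.852, 0.524, 0.0, -0.0]
contact_force: [-0.6, -0.6, 1.2]
opening: 0.159
finger_force: 80.1
```

```bash
python3 -c "
from h import *
go([.5688,-.0857,.0625],1.1)"
```

```text
t 9.72 ee [ 0.5692 -0.0859  0.0708] yaw 1.1038 F [-0.65 -0.65  1.19] T [ 0.22 -0.18 -0.04]
travel [ 0.  -0.4  8.3] spin 0.004
```

Call:
move_arm([
  [0,0.5,0],
  [0,0,0],
  [0,0,0],
], fingers=[0,0,0], spin=[0,0,0])

```text
time_s: 10.1
ee_pos: [0.5695, -0.0861, 0.0708]
eef_rot: [0.852, 0.524, -0.0, -0.0]
contact_force: [-0.6, -0.1, 0.6]
opening: 0.158
finger_force: 80.1
```

```bash
python3 -c "
from h import *
go([.5688,-.0857,.0625],1.1)"
```

```text
t 10.1 ee [ 0.5695 -0.0861  0.0708] yaw 1.1039 F [-0.64 -0.12  0.6 ] T [0.28 0.08 0.15]
travel [ 0.  -0.8  8.3] spin 0.004
```

Call:
move_arm([
  [0,-0.4,-0.5],
  [-0.6,0,0],
  [-0.6,0,0],
  [0,0,0.5],
], fingers=[0,0,0,0], spin=[0,0,0,0])

```text
time_s: 10.6
ee_pos: [0.5689, -0.087, 0.0709]
eef_rot: [0.852, 0.524, 0.0, 0.0]
contact_force: [0.7, 1.1, 0.8]
opening: 0.158
finger_force: 80.0
```

```bash
python3 -c "
from h import *
go([.5688,-.0857,.0625],1.1)"
```

```text
t 10.6 ee [ 0.5689 -0.087   0.0709] yaw 1.1038 F [0.71 1.06 0.84] T [ 0.67 -0.38  0.04]
travel [ 1.1 -0.7  8.4] spin 0.004
```

Call:
move_arm([
  [0,0,0.7],
  [0,0,0],
], fingers=[0,0], spin=[0,0])

```text
time_s: 10.85
ee_pos: [0.5688, -0.087, 0.0701]
eef_rot: [0.852, 0.524, 0.0, 0.0]
contact_force: [1.5, 1.9, 1.9]
opening: 0.161
finger_force: 80.2
```

```bash
python3 -c "
from h import *
go([.5688,-.0857,.0625],1.1)"
```

```text
t 10.85 ee [ 0.5688 -0.087   0.0701] yaw 1.1038 F [1.52 1.94 1.93] T [ 0.7  -0.47  0.04]
travel [ 1.2 -0.6  7.6] spin 0.004
```

Run:
```python
from h import *
n=np.array([.62496,.0247])
for f,o in(('w3',(165,60)),('w4',(154,59)),('w5',(370,60))):
    s=dict(np.load(f+'.npz'));g=cv2.cvtColor(s['pixels'],cv2.COLOR_RGB2GRAY)[o[1]:o[1]+100,o[0]:o[0]+120]
    L=cv2.createLineSegmentDetector().detect(cv2.resize(g,None,fx=4,fy=4,interpolation=cv2.INTER_CUBIC))[0][:,0]
    print(f)
    for l in L:
        a,b=[ray(s,o[0]+q[0]/4-.4,o[1]+q[1]/4-.4,.074)[:2] for q in(l[:2],l[2:])]
        if np.linalg.norm(a-b)<.009: continue
        t=(b-a)/np.linalg.norm(b-a); nn=np.array([-t[1],t[0]]); off=nn@((a+b)/2-n)
        if abs(off)<.021: print((np.linalg.norm(a-b)*1e3).round(1),'dir',np.degrees(np.arctan2(t[1],t[0])).round(1),'mod60',round(np.arctan2(t[1],t[0])%(np.pi/3),3),'off mm',(off*1e3).round(2),'mid',((a+b)/2-n).round(4))
```

```text
w3
12.1 dir 2.7 mod60 0.047 off mm -19.29 mid [ 0.0381 -0.0175]
19.4 dir 2.8 mod60 0.048 off mm -16.13 mid [ 0.001  -0.0161]
17.4 dir -178.1 mod60 0.034 off mm 17.79 mid [ 0.0014 -0.0178]
10.9 dir 62.7 mod60 0.046 off mm -16.23 mid [ 0.0127 -0.0108]
9.4 dir -17.0 mod60 0.75 off mm 17.07 mid [0.0016 0.0174]
16.8 dir -116.2 mod60 0.066 off mm 17.58 mid [ 0.0154 -0.0085]
9.3 dir -74.0 mod60 0.803 off mm 12.03 mid [0.0105 0.0071]
9.5 dir -178.6 mod60 0.025 off mm 20.49 mid [ 0.036  -0.0196]
47.8 dir -87.3 mod60 0.571 off mm -18.71 mid [-0.0187 -0.0016]
w4
19.4 dir 3.5 mod60 0.06 off mm -16.23 mid [ 0.0011 -0.0162]
18.0 dir -177.6 mod60 0.041 off mm 17.91 mid [ 0.0003 -0.0179]
14.4 dir -56.0 mod60 0.07 off mm -15.95 mid [-0.012  -0.0107]
9.5 dir -103.3 mod60 0.291 off mm 12.3 mid [0.0129 0.0011]
9.4 dir 35.8 mod60 0.625 off mm 17.15 mid [-0.007   0.0161]
9.7 dir 95.9 mod60 0.627 off mm 12.12 mid [-0.0123  0.0009]
w5
19.2 dir -116.8 mod60 0.056 off mm -15.91 mid [-0.0143  0.0069]
11.0 dir -119.7 mod60 0.006 off mm 19.09 mid [ 0.0163 -0.01  ]
9.6 dir -177.2 mod60 0.048 off mm 9.54 mid [ 0.0314 -0.008 ]
16.7 dir 2.4 mod60 0.042 off mm 4.66 mid [0.0333 0.0061]
16.1 dir -177.3 mod60 0.048 off mm -3.3 mid [0.0333 0.0049]
```

Call:
move_arm([
  [0,0,-3],
  [0,0,-3],
  [0.6,0.1,0],
  [0,0,0],
  [0,0,0],
], fingers=[0,0,0,0,0], spin=[0,0,0,0,0])

```text
time_s: 11.48
ee_pos: [0.5689, -0.0865, 0.0759]
eef_rot: [0.852, 0.524, -0.0, -0.0]
contact_force: [-0.3, -0.4, -3.6]
opening: 0.16
finger_force: 79.5
```

Run:
```python
from h import *
go([.5688,-.0857,.0625],1.1)
s=snap('wrist');t,e,R,y=st();np.savez('w6.npz',**s,ee=e,R=R)
g=s['pixels'].max(2)
for v in(10,60,140,210,250): print(v,g[v,225:300:3].tolist(),g[v,330:420:3].tolist())
print(g[0:60:2,321].tolist(),g[140:200:2,315].tolist())
```

```text
t 11.47 ee [ 0.5689 -0.0865  0.0759] yaw 1.1039 F [-0.33 -0.36 -3.62] T [-0.09  0.03 -0.05]
travel [ 0.7 -0.5 13.4] spin 0.004
10 [107, 106, 123, 153, 163, 163, 172, 172, 179, 214, 219, 220, 220, 220, 220, 221, 221, 221, 221, 221, 222, 222, 222, 223, 223] [224, 224, 225, 224, 225, 224, 224, 225, 225, 225, 225, 225, 225, 225, 225, 225, 225, 225, 226, 225, 220, 179, 169, 168, 168, 166, 153, 169, 228, 229]
60 [69, 68, 69, 69, 69, 69, 66, 109, 111, 110, 93, 69, 68, 69, 69, 69, 68, 73, 71, 103, 77, 70, 69, 83, 117] [241, 241, 241, 241, 192, 198, 231, 227, 158, 218, 236, 232, 146, 217, 233, 232, 231, 221, 138, 136, 141, 154, 193, 220, 223, 225, 227, 229, 230, 230]
140 [70, 69, 70, 70, 70, 70, 69, 70, 69, 70, 70, 70, 70, 69, 69, 69, 70, 69, 70, 69, 70, 57, 105, 113, 101] [234, 232, 230, 219, 157, 104, 190, 229, 135, 200, 176, 101, 100, 101, 77, 94, 137, 164, 211, 219, 220, 221, 220, 219, 218, 217, 216, 216, 217, 216]
210 [62, 61, 62, 62, 62, 62, 62, 62, 62, 62, 62, 62, 62, 62, 62, 63, 61, 61, 62, 61, 63, 62, 61, 52, 24] [55, 56, 56, 46, 32, 23, 66, 100, 101, 100, 100, 99, 95, 95, 65, 75, 144, 201, 229, 219, 225, 177, 189, 178, 135, 102, 100, 98, 98, 97]
250 [36, 37, 36, 36, 36, 36, 37, 36, 37, 37, 36, 36, 36, 36, 36, 36, 36, 36, 36, 37, 36, 36, 37, 35, 17] [20, 19, 19, 20, 19, 18, 37, 37, 51, 55, 56, 55, 55, 90, 91, 71, 63, 62, 62, 62, 62, 62, 62, 63, 62, 62, 63, 62, 61, 62]
[214, 217, 220, 222, 224, 224, 225, 225, 225, 226, 226, 225, 191, 169, 152, 211, 235, 236, 236, 236, 236, 236, 236, 236, 237, 234, 192, 216, 237, 239] [232, 230, 219, 215, 215, 213, 210, 208, 206, 204, 201, 196, 172, 137, 60, 32, 39, 47, 54, 54, 55, 54, 54, 54, 54, 54, 53, 53, 53, 53]
```

Call:
move_arm([
  [0,0,2],
  [0,0,0],
], fingers=[0,0], spin=[0,0])

```text
time_s: 11.78
ee_pos: [0.569, -0.0865, 0.0739]
eef_rot: [0.852, 0.524, -0.0, -0.0]
contact_force: [-0.4, 0.4, -3.7]
opening: 0.162
finger_force: 79.5
```

Call:
move_arm([
  [0,0,1.5],
  [0,0,0],
], fingers=[0,0], spin=[0,0])

```text
time_s: 12.02
ee_pos: [0.5691, -0.0865, 0.0726]
eef_rot: [0.852, 0.524, 0.0, 0.0]
contact_force: [-0.2, -0.0, -1.3]
opening: 0.162
finger_force: 79.8
```

Call:
move_arm([
  [0,0,1],
  [0,0,0],
], fingers=[0,0], spin=[0,0])

```text
time_s: 12.28
ee_pos: [0.5691, -0.0866, 0.0715]
eef_rot: [0.852, 0.524, -0.0, 0.0]
contact_force: [1.3, -0.2, -4.0]
opening: 0.164
finger_force: 79.5
```

```bash
python3 -c "
from h import *
go([.5688,-.0857,.0625],1.1)"
```

```text
t 12.28 ee [ 0.5691 -0.0866  0.0715] yaw 1.1037 F [ 1.31 -0.24 -3.95] T [-0.11 -0.18 -0.08]
travel [ 0.6 -0.7  9. ] spin 0.004
```

It has dropped over the nut (Fz is back to −4 N), so I continue down.

Call:
move_arm([
  [0,0.3,1],
  [0,0,2],
  [0,0,2],
  [0,0,0],
], fingers=[0,0,0,0], spin=[0,0,0,0])

```text
time_s: 12.78
ee_pos: [0.5693, -0.0866, 0.0664]
eef_rot: [0.852, 0.524, -0.0, -0.0]
contact_force: [0.6, 0.5, -3.1]
opening: 0.162
finger_force: 79.5
```

Call:
move_arm([
  [0,0,2],
  [0,0,1],
  [0,0,0],
], fingers=[0,0,0], spin=[0,0,0])

```text
time_s: 13.15
ee_pos: [0.5693, -0.0867, 0.0635]
eef_rot: [0.852, 0.524, -0.0, -0.0]
contact_force: [1.2, -0.5, -3.8]
opening: 0.159
finger_force: 79.5
```

```bash
python3 -c "
from h import *
go([.5688,-.0857,.0625],1.1)"
```

```text
t 13.15 ee [ 0.5693 -0.0867  0.0635] yaw 1.1038 F [ 1.16 -0.51 -3.8 ] T [-0.07 -0.08 -0.07]
travel [ 0.6 -0.9  1. ] spin 0.004
```

Call:
move_arm([
  [0.6,0.2,0.7],
  [0,0,0],
], fingers=[0,0], spin=[0,0])

```text
time_s: 13.4
ee_pos: [0.5697, -0.0862, 0.0629]
eef_rot: [0.852, 0.524, -0.0, -0.0]
contact_force: [-0.5, 0.3, -4.0]
opening: 0.161
finger_force: 79.5
```

Call:
move_arm([
  [0.6,0,0],
  [0,0,0],
], fingers=[0,0], spin=[0,0])

```text
time_s: 13.65
ee_pos: [0.57, -0.0857, 0.0629]
eef_rot: [0.852, 0.524, -0.0, 0.0]
contact_force: [1.0, 0.5, -3.3]
opening: 0.16
finger_force: 79.5
```

Call:
move_arm([
  [0.5,0,0],
  [0,0,0],
], fingers=[0,0], spin=[0,0])

```text
time_s: 13.9
ee_pos: [0.5701, -0.0854, 0.0629]
eef_rot: [0.852, 0.524, -0.0, 0.0]
contact_force: [-0.8, -3.9, -3.0]
opening: 0.16
finger_force: 79.5
```

```bash
python3 -c "
from h import *
go([.5688,-.0857,.0625],1.1)"
```

```text
t 13.9 ee [ 0.5701 -0.0854  0.0629] yaw 1.1037 F [-0.78 -3.95 -3.01] T [-0.69  0.35  0.03]
travel [-0.8 -1.1  0.4] spin 0.004
```

Call:
move_arm([
  [-0.7,0,0],
  [0,0,0],
  [0.06,-4.94,0],
  [0.06,-4.94,0],
  [0.06,-4.94,0],
  [0,0,0],
], fingers=[0,0,0,0,0,0], spin=[0,0,0.04,0.04,0.04,0])

```text
time_s: 14.65
ee_pos: [0.5574, -0.0783, 0.0631]
eef_rot: [0.881, 0.472, 0.0, 0.0]
contact_force: [0.8, 1.0, -2.6]
opening: 0.156
finger_force: 79.5
```

```bash
cat >> h.py <<'E'
def chk():
    t,e,R,y=st(); n=np.array([.62496,.0247]); r=e[:2]-n; F=t['contact_force'];F=F+[.1,0,3.6]
    print('t',round(t['time_s'],2),'yaw',round(y,4),'z',e[2].round(4),'nut in tool',(R[:2,:2].T@(n-e[:2])*1e3).round(2),'Ftool',(R.T@F).round(2),'T',t['ft_torque'].round(2),'M_nut',(t['ft_torque'][2]+r[0]*F[1]-r[1]*F[0]).round(3),'q6',t['qpos'][5].round(2))
E
python3 -c "
from h import *
chk()"
```

```text
t 14.65 yaw 0.9842 z 0.0631 nut in tool [123.22  -0.75] Ftool [ 1.32  0.16 -1.02] T [-0.03 -0.36 -0.14] M_nut -0.121 q6 2.02
```

Call:
move_arm([
  [0.06,-4.94,0],
  [0.06,-4.94,0],
  [0.06,-4.94,0],
  [0.06,-4.94,0],
  [0,0,0],
], fingers=[0,0,0,0,0], spin=[0.04,0.04,0.04,0.04,0])

```text
time_s: 15.28
ee_pos: [0.542, -0.0663, 0.0631]
eef_rot: [0.916, 0.401, 0.0, 0.0]
contact_force: [3.3, 1.4, -4.1]
opening: 0.159
finger_force: 79.5
```

```bash
python3 -c "
from h import *
chk()"
```

```text
t 15.28 yaw 0.8251 z 0.0631 nut in tool [123.16  -0.77] Ftool [3.39 1.54 0.54] T [ 0.06 -0.5  -0.1 ] M_nut 0.093 q6 2.19
```

Call:
move_arm([
  [0.06,-4.94,0],
  [0,0,0],
], fingers=[0,0], spin=[0.04,0])

```text
time_s: 15.52
ee_pos: [0.5384, -0.063, 0.0631]
eef_rot: [0.924, 0.383, 0.0, 0.0]
contact_force: [3.4, 1.1, -4.2]
opening: 0.158
finger_force: 79.5
```

```bash
python3 -c "
from h import *
chk()"
```

```text
t 15.53 yaw 0.7854 z 0.0631 nut in tool [123.21  -0.83] Ftool [3.28 1.69 0.61] T [ 0.15 -0.64 -0.13] M_nut 0.086 q6 2.24
```

Call:
move_arm([
  [0.06,-4.94,0],
  [0,0,0],
], fingers=[0,0], spin=[0.04,0])

```text
time_s: 15.78
ee_pos: [0.5349, -0.0595, 0.063]
eef_rot: [0.931, 0.364, 0.0, 0.0]
contact_force: [3.5, 0.5, -3.6]
opening: 0.163
finger_force: 79.5
```

```bash
python3 -c "
from h import *
chk()"
```

```text
t 15.78 yaw 0.7456 z 0.063 nut in tool [123.29  -0.77] Ftool [2.93 2.08 0.03] T [ 0.21 -0.68 -0.14] M_nut 0.116 q6 2.29
```

Call:
move_arm([
  [0.06,-4.94,0],
  [0,0,0],
], fingers=[0,0], spin=[0.04,0])

```text
time_s: 16.02
ee_pos: [0.5316, -0.0559, 0.0631]
eef_rot: [0.938, 0.346, 0.0, 0.0]
contact_force: [3.1, 1.2, -4.0]
opening: 0.157
finger_force: 79.5
```

```bash
python3 -c "
from h import *
chk()"
```

```text
t 16.02 yaw 0.7056 z 0.0631 nut in tool [123.35  -0.79] Ftool [3.2  1.12 0.41] T [ 0.15 -0.78 -0.09] M_nut 0.053 q6 2.33
```

Call:
move_arm([
  [0.06,-4.94,0],
  [0,0,0],
], fingers=[0,0], spin=[0.04,0])

```text
time_s: 16.27
ee_pos: [0.5283, -0.0521, 0.063]
eef_rot: [0.945, 0.327, 0.0, 0.0]
contact_force: [4.0, 0.6, -3.2]
opening: 0.156
finger_force: 79.5
```

```bash
python3 -c "
from h import *
chk()"
```

```text
t 16.27 yaw 0.6656 z 0.063 nut in tool [123.47  -0.76] Ftool [ 3.57  2.06 -0.39] T [ 0.17 -0.79 -0.17] M_nut 0.084 q6 2.38
```

Call:
move_arm([
  [0.06,-4.94,0],
  [0,0,0],
], fingers=[0,0], spin=[0.04,0])

```text
time_s: 16.52
ee_pos: [0.5253, -0.0482, 0.063]
eef_rot: [0.951, 0.308, 0.0, 0.0]
contact_force: [3.1, 0.6, -3.8]
opening: 0.158
finger_force: 79.5
```

```bash
python3 -c "
from h import *
chk()"
```

```text
t 16.52 yaw 0.6257 z 0.063 nut in tool [123.52  -0.72] Ftool [2.97 1.44 0.18] T [ 0.03 -0.69 -0.17] M_nut 0.008 q6 2.42
```

Call:
move_arm([
  [0,-4.94,0],
  [0,0,0],
], fingers=[0,0], spin=[0.04,0])

```text
time_s: 16.77
ee_pos: [0.5224, -0.0442, 0.063]
eef_rot: [0.957, 0.289, 0.0, 0.0]
contact_force: [4.6, 1.3, -3.0]
opening: 0.16
finger_force: 79.5
```

```bash
python3 -c "
from h import *
chk()"
```

```text
t 16.77 yaw 0.5857 z 0.063 nut in tool [123.57  -0.74] Ftool [ 4.6   1.55 -0.62] T [ 0.08 -0.82 -0.16] M_nut 0.038 q6 2.47
```

Call:
move_arm([
  [0.06,-4.94,0],
  [0,0,0],
], fingers=[0,0], spin=[0.04,0])

```text
time_s: 17.02
ee_pos: [0.5197, -0.0401, 0.063]
eef_rot: [0.963, 0.269, 0.0, 0.0]
contact_force: [5.6, -0.3, -3.2]
opening: 0.16
finger_force: 79.5
```

```bash
python3 -c "
from h import *
chk()"
```

```text
t 17.02 yaw 0.5457 z 0.063 nut in tool [123.64  -0.74] Ftool [ 4.78  3.2  -0.42] T [ 0.02 -0.76 -0.14] M_nut 0.256 q6 2.52
```

Call:
move_arm([
  [0.06,-4.94,0],
  [0,0,0],
], fingers=[0,0], spin=[0.04,0])

```text
time_s: 17.27
ee_pos: [0.5171, -0.0358, 0.0629]
eef_rot: [0.968, 0.25, 0.0, 0.0]
contact_force: [5.0, 0.2, -3.4]
opening: 0.162
finger_force: 79.5
```

```bash
python3 -c "
from h import *
chk()"
```

```text
t 17.27 yaw 0.5057 z 0.0629 nut in tool [123.68  -0.71] Ftool [ 4.55  2.26 -0.21] T [ 0.04 -0.77 -0.21] M_nut 0.077 q6 2.57
```

Call:
move_arm([
  [0.3,-4.94,0],
  [0,0,0],
], fingers=[0,0], spin=[0.04,0])

```text
time_s: 17.52
ee_pos: [0.5149, -0.0314, 0.0629]
eef_rot: [0.973, 0.231, -0.0, 0.0]
contact_force: [2.8, -0.7, -3.3]
opening: 0.155
finger_force: 79.5
```

```bash
python3 -c "
from h import *
chk()"
```

```text
t 17.52 yaw 0.4657 z 0.0629 nut in tool [123.57  -0.69] Ftool [ 2.28  1.93 -0.27] T [-0.08 -0.62 -0.15] M_nut 0.088 q6 2.62
```

Call:
move_arm([
  [0.3,-4.94,0],
  [0,0,0],
], fingers=[0,0], spin=[0.04,0])

```text
time_s: 17.77
ee_pos: [0.5128, -0.0269, 0.0629]
eef_rot: [0.977, 0.211, -0.0, 0.0]
contact_force: [2.0, -1.8, -3.5]
opening: 0.162
finger_force: 79.6
```

```bash
python3 -c "
from h import *
chk()"
```

```text
t 17.77 yaw 0.4257 z 0.0629 nut in tool [123.47  -0.67] Ftool [ 1.16  2.47 -0.08] T [-0.27 -0.39 -0.2 ] M_nut 0.105 q6 2.66
```

Call:
move_arm([
  [0.1,-4.94,0],
  [0,0,0],
], fingers=[0,0], spin=[0.04,0])

```text
time_s: 18.02
ee_pos: [0.5109, -0.0223, 0.0628]
eef_rot: [0.981, 0.192, -0.0, 0.0]
contact_force: [1.4, -1.0, -1.9]
opening: 0.159
finger_force: 79.6
```

```bash
python3 -c "
from h import *
chk()"
```

```text
t 18.02 yaw 0.3857 z 0.0628 nut in tool [123.4   -0.65] Ftool [ 1.05  1.46 -1.66] T [-0.25 -0.28 -0.17] M_nut 0.015 q6 2.71
```

Call:
move_arm([
  [0.06,-4.94,0],
  [0,0,0],
], fingers=[0,0], spin=[0.04,0])

```text
time_s: 18.27
ee_pos: [0.5091, -0.0177, 0.0629]
eef_rot: [0.985, 0.172, -0.0, 0.0]
contact_force: [0.7, -1.9, -3.3]
opening: 0.159
finger_force: 79.6
```

```bash
python3 -c "
from h import *
chk()"
```

```text
t 18.27 yaw 0.3458 z 0.0629 nut in tool [123.36  -0.62] Ftool [ 0.1   2.01 -0.34] T [-0.34 -0.28 -0.18] M_nut 0.072 q6 2.76
```

Call:
move_arm([
  [0.06,-4.94,0],
  [0,0,0],
], fingers=[0,0], spin=[0.04,0])

```text
time_s: 18.52
ee_pos: [0.5076, -0.0131, 0.0629]
eef_rot: [0.988, 0.152, -0.0, 0.0]
contact_force: [1.6, -2.9, -2.7]
opening: 0.16
finger_force: 79.5
```

```bash
python3 -c "
from h import *
chk()
s=snap('wrist');t,e,R,y=st();np.savez('w7.npz',**s,ee=e,R=R)"
```

```text
t 18.52 yaw 0.3058 z 0.0629 nut in tool [123.33  -0.67] Ftool [ 0.78  3.27 -0.95] T [-0.52 -0.28 -0.18] M_nut 0.221 q6 2.81
```

```bash
cat >> h.py <<'E'
def fold(f):
    s=dict(np.load(f)) if isinstance(f,str) else f
    g=s['pixels'].max(2).astype(int)
    # back edge of head: dark line row in columns left / right of neck
    out=[]
    for u in(265,275,285,350,360,370,380):
        c=g[14:44,u]; out.append((u,14+int(np.argmin(np.diff(c)))))
    print('rows',out,'L',g[10,236:264:2].tolist(),'R',g[10,380:404:2].tolist())
E
python3 -c "
from h import *
fold('w6.npz');fold('w7.npz')"
```

```text
rows [(265, 29), (275, 23), (285, 30), (350, 23), (360, 30), (370, 30), (380, 30)] L [161, 165, 163, 170, 173, 172, 175, 188, 214, 220, 220, 220, 220, 220] R [226, 226, 226, 226, 225, 220, 194, 172, 169, 169, 168, 168]
rows [(265, 28), (275, 24), (285, 29), (350, 29), (360, 30), (370, 24), (380, 29)] L [207, 215, 219, 222, 222, 220, 211, 209, 244, 252, 252, 252, 252, 252] R [242, 242, 242, 241, 242, 240, 231, 211, 197, 196, 194, 192]
```

Call:
move_arm([
  [0.06,-4.94,0],
  [0,0,0],
], fingers=[0,0], spin=[0.04,0])

```text
time_s: 18.82
ee_pos: [0.5064, -0.0084, 0.063]
eef_rot: [0.991, 0.132, 0.0, 0.0]
contact_force: [3.9, -3.8, -3.3]
opening: 0.16
finger_force: 79.5
```

```bash
python3 -c "
from h import *
chk(); fold(snap('wrist'))"
```

```text
t 18.82 yaw 0.2654 z 0.063 nut in tool [123.1   -0.83] Ftool [ 2.87  4.73 -0.34] T [-0.77 -0.59 -0.09] M_nut 0.495 q6 2.86
rows [(265, 30), (275, 29), (285, 29), (350, 24), (360, 30), (370, 29), (380, 25)] L [212, 211, 209, 226, 227, 227, 227, 235, 249, 252, 252, 252, 252, 252] R [243, 243, 243, 243, 242, 240, 199, 192, 190, 178, 170, 191]
```

The nut is at its seat (M≈0.5 N m), so I now swing about the pin.

Call:
move_arm([
  [0,-3.1,0],
  [0,-3.1,0],
  [0,0,0],
], fingers=[0,0,0], spin=[0.04,0.04,0])

```text
time_s: 19.25
ee_pos: [0.5049, -0.0022, 0.063]
eef_rot: [0.996, 0.093, 0.0, 0.0]
contact_force: [4.1, -2.0, -4.2]
opening: 0.159
finger_force: 79.6
```

```bash
python3 -c "
from h import *
chk(); s=snap('wrist'); fold(s); np.savez('w8.npz',**s)"
```

```text
t 19.25 yaw 0.1857 z 0.063 nut in tool [122.99  -4.22] Ftool [3.72 2.75 0.62] T [-0.43 -0.68  0.32] M_nut 0.674 q6 2.95
rows [(265, 32), (275, 32), (285, 31), (350, 27), (360, 27), (370, 26), (380, 25)] L [253, 253, 254, 254, 254, 253, 252, 252, 252, 252, 252, 252, 252, 252] R [244, 244, 238, 190, 167, 108, 101, 99, 97, 94, 103, 218]
```

Call:
move_arm([
  [0,-3.1,0],
  [0,-1.5,0],
  [0,0,0],
], fingers=[0,0,0], spin=[0.04,0.02,0])

```text
time_s: 19.68
ee_pos: [0.504, 0.0024, 0.063]
eef_rot: [0.998, 0.062, 0.0, 0.0]
contact_force: [5.6, -1.6, -3.2]
opening: 0.159
finger_force: 79.6
```

```bash
python3 -c "
from h import *
chk(); s=snap('wrist'); fold(s); np.savez('w9.npz',**s)"
```

```text
t 19.68 yaw 0.1249 z 0.063 nut in tool [122.75  -7.02] Ftool [ 5.48  2.35 -0.41] T [-0.33 -0.93  0.35] M_nut 0.68 q6 3.02
rows [(265, 31), (275, 34), (285, 28), (350, 25), (360, 23), (370, 17), (380, 20)] L [254, 254, 254, 252, 250, 250, 249, 241, 241, 242, 242, 242, 242, 243] R [202, 200, 139, 101, 109, 156, 245, 253, 253, 253, 253, 253]
```

Call:
move_arm([
  [0,3.1,0],
  [0,3.1,0],
  [0,3.1,0],
  [0,1.5,0],
  [0.2,6.2,0],
  [0,0,0],
], fingers=[0,0,0,0,0,0], spin=[-0.04,-0.04,-0.04,-0.02,-0.05,0])

```text
time_s: 20.48
ee_pos: [0.507, -0.0144, 0.0627]
eef_rot: [0.988, 0.156, -0.001, -0.0]
contact_force: [-1.2, -1.9, -3.2]
opening: 0.158
finger_force: 79.6
```

```bash
python3 -c "
from h import *
chk(); s=snap('wrist'); fold(s)"
```

```text
t 20.48 yaw 0.3135 z 0.0627 nut in tool [124.28  -0.77] Ftool [-1.61  1.49 -0.41] T [-0.33  0.01 -0.19] M_nut -0.002 q6 2.8
rows [(265, 24), (275, 29), (285, 24), (350, 23), (360, 29), (370, 29), (380, 29)] L [197, 184, 190, 217, 220, 220, 220, 230, 247, 252, 252, 252, 252, 252] R [241, 242, 242, 242, 242, 240, 231, 205, 184, 190, 191, 190]
```

Call:
move_arm([
  [0,0,-2],
  [0,0,-4],
  [0,0,-6],
  [0,0,-10],
  [0,0,-25],
  [0,0,-45],
  [0,0,-45],
  [0,0,0],
], fingers=[0,0,0,0,0,0,0,0], spin=[0,0,0,0,0,0,-0.15,-0.145])

```text
time_s: 21.52
ee_pos: [0.5092, -0.0139, 0.2042]
eef_rot: [0.953, 0.302, 0.003, 0.001]
contact_force: [-0.7, -0.2, -4.4]
opening: 0.163
finger_force: 79.2
```

```bash
python3 -c "
from h import *
go([.4471,-.2984,.2],.608);go([.4471,-.2984,.0245],.608)"
```

```text
t 21.52 ee [ 0.5092 -0.0139  0.2042] yaw 0.6138 F [-0.66 -0.2  -4.39] T [-0.02  0.04  0.  ]
travel [-214.6  196.8    3.7] spin 0.006
t 21.52 ee [ 0.5092 -0.0139  0.2042] yaw 0.6138 F [-0.66 -0.2  -4.39] T [-0.02  0.04  0.  ]
travel [-215.5  196.2  179.2] spin 0.006
```

Call:
move_arm([
  [-20,18,0],
  [-37,34,0],
  [-38,35,0],
  [-38,35,0],
  [-38,35,0],
  [-30,28,0],
  [-14,12,0],
  [0,0,0],
], fingers=[0,0,0,0,0,0,0,0], spin=[0,0,0,0,0,0,0,0])

```text
time_s: 22.52
ee_pos: [0.4435, -0.2992, 0.2003]
eef_rot: [0.954, 0.299, 0.0, -0.0]
contact_force: [-0.1, 0.4, -3.5]
opening: 0.163
finger_force: 79.1
```

Call:
move_arm([
  [0,0,40],
  [0,0,50],
  [0,0,45],
  [0,0,25],
  [0,0,8],
  [0,0,0],
], fingers=[0,0,0,0,0,0], spin=[0,0,0,0,0,0])

```text
time_s: 23.28
ee_pos: [0.4443, -0.298, 0.0326]
eef_rot: [0.954, 0.3, 0.0, -0.0]
contact_force: [-0.9, 1.0, -1.2]
opening: 0.16
finger_force: 79.4
```

```bash
python3 -c "
from h import *
go([.4471,-.2984,.0245],.608)"
```

```text
t 23.27 ee [ 0.4443 -0.298   0.0326] yaw 0.6098 F [-0.91  0.99 -1.17] T [ 0.32 -0.03  0.14]
travel [2.  1.9 8.1] spin 0.002
```

Call:
move_arm([
  [0,2,-1],
  [0,0,2],
  [0,0,2],
], fingers=[0,0,0], spin=[0,0,0])

```text
time_s: 23.65
ee_pos: [0.4454, -0.3007, 0.0294]
eef_rot: [0.954, 0.3, 0.0, 0.001]
contact_force: [-1.1, -2.1, 1.5]
opening: 0.162
finger_force: 79.8
```

Call:
move_arm([
  [0,0,2],
  [0,0,0],
], fingers=[0,0], spin=[0,0])

```text
time_s: 23.9
ee_pos: [0.4452, -0.3007, 0.0271]
eef_rot: [0.954, 0.3, 0.0, 0.0]
contact_force: [-0.1, -2.4, 3.5]
opening: 0.161
finger_force: 80.1
```

```bash
python3 -c "
from h import *
go([.4471,-.2984,.0245],.608)"
```

```text
t 23.9 ee [ 0.4452 -0.3007  0.0271] yaw 0.6084 F [-0.09 -2.38  3.55] T [-0.48 -0.28 -0.2 ]
travel [ 2.9 -0.8  2.6] spin 0.0
```

Call:
move_arm([
  [0,0,1],
  [0,0,1],
  [0,0,0],
], fingers=[0,0,0], spin=[0,0,0])

```text
time_s: 24.28
ee_pos: [0.4449, -0.3005, 0.025]
eef_rot: [0.954, 0.3, -0.0, 0.0]
contact_force: [-2.7, -3.9, 4.6]
opening: 0.161
finger_force: 80.4
```

Call:
move_arm([
  [0,0,0],
  [0,0,0],
  [0,0,0],
  [0,0,0],
  [0,0,0],
  [0,0,0],
], fingers=[20,30,45,45,45,45], spin=[0,0,0,0,0,0])

```text
time_s: 25.02
ee_pos: [0.445, -0.3003, 0.0249]
eef_rot: [0.954, 0.3, -0.0, -0.0]
contact_force: [-0.5, -0.6, 0.3]
opening: 0.527
finger_force: 0.0
```

Call:
move_arm([
  [0,0,-5],
  [0,0,-15],
  [0,0,-30],
  [0,0,-40],
  [0,0,-40],
  [0,0,0],
  [0,0,0],
  [0,0,0],
], fingers=[60,85,85,85,85,85,85,85], spin=[0,0,0,0,0,0,0,0])

```text
time_s: 26.02
ee_pos: [0.4445, -0.2999, 0.1541]
eef_rot: [0.954, 0.3, -0.0, -0.001]
contact_force: [0.1, 0.0, -0.8]
opening: 0.996
finger_force: 0.0
```

Run:
```python
from h import *
go([.4471,-.2984,.16])
s=snap('wrist'); p=s['pixels']; hsv=cv2.cvtColor(p,cv2.COLOR_RGB2HSV); g=p.max(2)
for v in(10,40,120,170,220,260,300,330): print(v,'g',g[v,220:420:5].tolist())
for u in(330,): print(g[140:340:4,u].tolist())
t=snap('top');q=t['pixels'];h=cv2.cvtColor(q,cv2.COLOR_RGB2HSV);m=((q.max(2)>120)&(h[...,1]<70));k=np.zeros_like(m);k[185:300,390:500]=1
ys,xs=np.nonzero(m&k);print('bright',xs.mean(),ys.mean(),len(xs))
```

```text
t 26.02 ee [ 0.4445 -0.2999  0.1541] yaw 0.6088 F [ 0.1   0.04 -0.84] T [ 0.01  0.01 -0.01]
travel [ 3.   0.2 -5.9] spin None
10 g [173, 173, 171, 168, 221, 221, 221, 221, 218, 209, 211, 220, 255, 255, 255, 218, 220, 220, 221, 221, 221, 221, 221, 221, 220, 220, 216, 255, 255, 255, 236, 223, 223, 223, 210, 142, 173, 174, 173, 173]
40 g [174, 174, 174, 135, 211, 218, 218, 218, 211, 215, 217, 219, 255, 255, 255, 223, 225, 225, 224, 225, 225, 225, 225, 225, 224, 225, 204, 255, 255, 255, 223, 221, 222, 222, 206, 142, 174, 174, 173, 173]
120 g [175, 175, 175, 176, 172, 175, 210, 210, 210, 210, 210, 210, 210, 210, 212, 212, 214, 217, 229, 255, 255, 255, 255, 221, 214, 214, 214, 214, 213, 213, 213, 213, 213, 213, 190, 163, 176, 175, 175, 175]
170 g [175, 176, 176, 176, 175, 161, 181, 203, 203, 202, 203, 203, 203, 204, 205, 206, 207, 187, 96, 162, 163, 164, 159, 132, 208, 208, 208, 208, 208, 208, 208, 208, 208, 208, 171, 164, 176, 176, 176, 176]
220 g [176, 176, 177, 176, 176, 176, 143, 189, 196, 195, 196, 196, 198, 198, 198, 197, 193, 152, 87, 124, 116, 71, 72, 65, 115, 137, 136, 136, 137, 1
[... 236 characters left out ...]
31, 132, 132, 131]
300 g [132, 132, 132, 132, 131, 132, 131, 131, 127, 136, 135, 134, 134, 134, 134, 134, 134, 134, 75, 86, 85, 82, 77, 70, 92, 134, 134, 131, 131, 131, 131, 131, 132, 132, 118, 129, 138, 196, 196, 195]
330 g [132, 131, 132, 131, 131, 131, 131, 132, 111, 134, 134, 134, 134, 131, 131, 131, 131, 132, 132, 132, 131, 131, 132, 132, 131, 132, 131, 128, 130, 128, 128, 129, 129, 129, 118, 128, 132, 132, 132, 134]
[255, 255, 237, 159, 164, 163, 160, 160, 157, 157, 156, 155, 154, 151, 149, 147, 147, 144, 142, 98, 72, 71, 72, 72, 80, 82, 82, 82, 82, 82, 80, 80, 80, 78, 78, 78, 77, 77, 77, 78, 77, 77, 76, 77, 139, 220, 176, 130, 131, 131]
bright 472.44515590200444 258.6762249443207 3592
```

```bash
python3 -c "
from h import *
print(arm.hand_in())"
```

```text
the job is handed in; nothing more can be done
None
```

I tightened the dummy load's nut until the wrench joint gave (about 0.13 rad by my estimate), laid the wrench back flat on its pad and handed the job in at about 26 s. The hand-in call did not report a verdict.

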